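Slide the pepper mill home into the condiment rack

ROBOT

A 6-joint arm with a two-finger parallel gripper is mounted at the origin on a cart in front of the work surface, level with it; the furniture and walls round the work are solid. World frame = base frame: x ahead of the robot, y to its left, z up, the work surface at z = 0. Lengths are in m, angles in rad, forces in N, time in s.
With the tool pointing down it reaches from about 0.375 to 0.75 m from the base axis. Payload 9 kg.
Tool frame: the origin (TCP) lies on the centre line of the jaws, within the pads' length; the fingertips stand 25 mm ahead of it and the grasp point (between the pads) lies 6 mm ahead of it (arm.tips_ahead is the distance from the TCP to the fingertips, in m); z points along the fingers, y is the line along which they close (so a half turn about z gives the same grasp; the last joint's range is limited). The gripper opens to 85 mm and grips with 20 to 120 N. Pads are 22 mm wide; open, the fingers measure 114 mm over their backs; the gripper's body (76 mm by 85 mm) begins 54 mm behind the grasp point. The pads swing forward as they close: fully open they stand 13 mm farther back than shut.
Start: joints at [0.997, 0.104, 0.097, 1.564, 0, 1.353], TCP at [0.209, 0.562, 0.256] pointing down, gripper open.
Joint ranges: [-2.99, 2.99], [-0.84, 1.86], [-1.1, 1.16], [-1.84, 2.11], [-1.51, 1.56], [-3.14, 3.14]. Speed limits (rad/s): [2.22, 2.22, 2.57, 3.14, 3.14, 3.14].

INTERFACE

Orientations are given as a unit quaternion [w, x, y, z].
In Python, from station import arm, ik, sensors, eyes, ticket gives the robot as it stands. Calls block until the motion is done:
- arm.move_ptp(position, orientation): joint-space move of the TCP to a pose.
- arm.move_straight(position, max_speed=0.15, attitude=None): straight line of the TCP; attitude=None keeps the orientation; max_speed is the mean speed in m/s.
- arm.move_j(angles): joint-space move.
- arm.grip(opening): opening from 0.0 (shut) to 1.0 (fully open); the grip force is fixed at half the most; returns when the fingers have stopped.
- arm.dwell(seconds).
- ik(position, orientation): joint angles nearest the present ones, or None.
- sensors.get_state(): the state.
- eyes.get_image(name): name is "scene" or "top" or "wrist"; returns a dict with "color" (400x640x3 uint8, blue, green, red), "intrinsics" (3x3 intrinsics, pixels), "R" (3x3) and "t" (3): a world point X has camera coordinates R X + t. Camera axes: x right, y down, z forward; pixel columns grow to the right and rows downward; lengths in m; the calibration is good to about 2 mm. A picture is of the moment at which its call begins. There is no depth.
A pose or a line that the arm cannot do raises arm.Unreachable and nothing moves.
- ticket.finish_job(): hands the job in; it is judged then, once.
The state is a dict: "clock": time; "q": joint angles; "joint_vel": joint speeds; "joint_efforts": joint torques, N m; "position": TCP position; "tool_rot": TCP orientation; "contact_force": force on the tool from outside, world axes, zero at the start; "torque": the same for the moment, N m; "width": opening from 0.0 (shut) to 1.0 (fully open); "grasp_force": force on a finger pad.
Only numpy, scipy, OpenCV 4.12 (cv2) and the standard library are available. Lean on these libraries where they do the work, as an engineer would, in place of code of your own. Each camera call takes 0.05 s, during which the arm holds its last target. There are 200 camera calls.

TASK

Put the pepper mill away by pushing it: slide it gently across the worktop into the empty bay of the low wooden condiment rack until it stands up against the rack's back rail. Never grip, lift or topple it: it stays standing on the worktop all the way, so push it low on its body. Leave the spice jar in its bay, and the salt shaker, garlic, onion, lemon, mug and teaspoon where they are.

Things in the scene. Friction and masses are not known exactly. Their poses are not given: they have to be found in the camera images.
- pepper_mill: Dark-brown turned wooden pepper mill with a small metal ball on top, loose and upright: 150 mm tall, round, foot 58 mm in diameter, head 50 mm, 0.13 to 0.25 kg, friction 0.5 to 0.7. Origin at the centre of its underside, z up. Pushed within about 25 mm of the worktop it slides; pushed above about 40 mm it may tip. Keep the force on it under 15 N.
- rack: Low light-wood rack, fixed, 182 mm wide (y), no floor: back rail 45 mm high and 10 mm thick, inner face at x = +27 mm; three dividers 10 mm thick, 30 mm high, running from the rail to x = -20 mm. Two bays, 76 mm wide, centred at y = -43 and +43 mm; which one is empty varies. Origin on the worktop, about the middle of a bay's depth. +x points into the bays, to the robot's right (within 0.2 rad).
- empty_bay (a point): Point on the worktop in the middle of the empty bay; the mill's origin comes within about 2 mm of it in x when the mill touches the back rail. Same axes as the rack: +x points into the bay, y across it.
- spice_jar: Round glass spice jar with a black cap, 41 mm in diameter and 105 mm tall, loose in the other bay, origin at the centre of its underside.
- salt_shaker: Clear salt shaker with a grey domed top, 44 mm in diameter and 90 mm tall, loose beyond the left of the rack's far end, origin at the centre of its underside.
- garlic: Garlic bulb, 60 mm wide and 59 mm tall, loose, farther from the robot than the mill, near the hob, origin under its centre.
- onion: Brown onion, about 75 mm wide and 77 mm tall, loose to the right of the rack, origin under its centre.
- lemon: Yellow lemon, 78 x 55 x 56 mm, loose near the onion, origin under its centre.
- mug: White mug, 92 mm wide, 127 mm with its handle, 95 mm tall, loose at the back beside the hob, origin under its body's and handle's middle.
- teaspoon: Steel teaspoon, 130 mm long and 11 mm high, lying loose between the rack's back rail and the onion, origin at the middle of its underside.
Things that resemble listed ones, but are neither listed nor needed, are in the scene too. Leave any blue look-alike of the pepper_mill alone.

How it is judged:
At the end, for the whole second after the job is handed in: The pepper mill stands upright (within 5 degrees) and still on the worktop in the empty bay, within about 8 mm of touching the back rail (x of pepper_mill in the frame of empty_bay between -0.008 and 0.008 m and y of pepper_mill in the frame of empty_bay between -0.015 and 0.015 m and angle between pepper_mill's own z axis and vertical below 0.09 rad and height (world z) of pepper_mill below 0.004 m and linear speed of pepper_mill below 0.01 m/s).
It fails at once if the pepper mill is lifted off the worktop (origin above 10 mm) (height (world z) of pepper_mill above 0.01 m).
It fails at once if the pepper mill tips (more than 15 degrees) (angle between pepper_mill's own z axis and vertical above 0.26 rad).
It fails at once if the fingers squeeze or shove the pepper mill with more than 15 N (contact force between the fingers and pepper_mill above 15 N).
It fails at once if the spice jar is moved more than 20 mm (distance of spice_jar from where it was at the start of the episode above 0.02 m).
It fails at once if the salt shaker, garlic, onion, lemon, mug or teaspoon is moved more than 30 mm (distance of any of salt_shaker, garlic, onion, lemon, mug, teaspoon from where it was at the start of the episode above 0.03 m).
It also fails if it takes over 48 s, if anything falls off the work surface, if the arm or the gripper's body presses on something with over 40 N, if the wrist force passes 120 N, or if a joint passes its speed limit or range.

## Working session

There is one attempt and no reset: what is moved stays moved. The work goes in short steps, each a Python script; the robot and the scene stay as the last script left them, time stands still between calls to the robot, and variables do not carry over. Pictures are saved under pics/ and viewed, at most 10 in all, crops included, and the job is handed in when it is done.

```bash
mkdir -p pics; cat > h.py <<'E'
import numpy as np, cv2
from station import arm, ik, sensors, eyes, ticket
def shot(n,f):
    im=eyes.get_image(n); cv2.imwrite(f'pics/{f}.png',im['color']); np.savez(f'pics/{f}.npz',K=im['intrinsics'],R=im['R'],t=im['t']); return im
def ray(f,u,v,z=0.):
    d=np.load(f'pics/{f}.npz'); K,R,t=d['K'],d['R'],d['t']; t=t.ravel()
    c=-R.T@t; r=R.T@np.linalg.solve(K,[u,v,1.]); return c+r*(z-c[2])/r[2]
def proj(f,P):
    d=np.load(f'pics/{f}.npz'); p=d['K']@(d['R']@np.array(P)+d['t'].ravel()); return p[:2]/p[2]
E
python3 - <<'E'
from h import *
for n in ['top','scene']:
    shot(n,n+'0'); d=np.load(f'pics/{n}0.npz'); print(n,(-d['R'].T@d['t'].ravel()).round(3),d['K'][0,0])
s=sensors.get_state(); print(s['clock'],s['tool_rot'],s['width'])
E
```

```text
top [ 0.334 -0.237  1.138] 405.78517440450435
scene [0.158 0.357 0.544] 363.3463309893745
0.1 [-2.25472410e-04  1.76934470e-01  9.84222464e-01 -5.32217053e-04] 0.9995614231583388
```

View pics/top0.png

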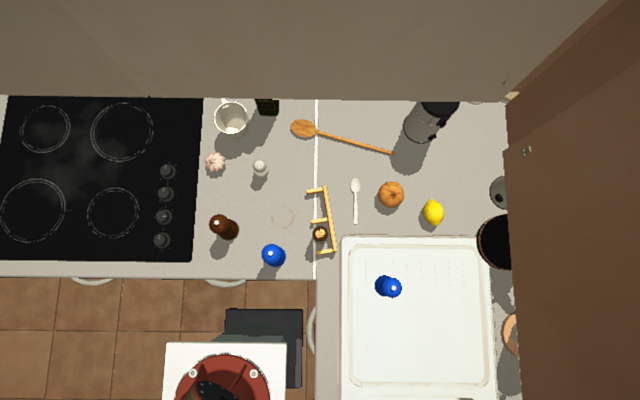

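View pics/scene0.png

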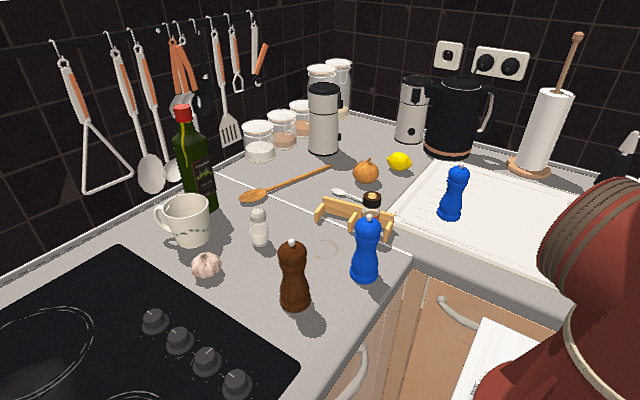

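The top view shows the brown mill near (222,228), with blue look-alikes at (273,255) and (389,287). The rack is at (322,220), with the jar in its near bay at (320,233) and the far bay empty. In the scene view the brown mill is at (294,275) and the blue ones at (366,248) and (454,193). I choose the brown one and will check it close up.

```bash
python3 - <<'E'
from h import *
a=cv2.imread('pics/top0.png')[170:275,200:350]; cv2.imwrite('pics/tc.png',cv2.resize(a,None,fx=5,fy=5,interpolation=cv2.INTER_CUBIC))
a=cv2.imread('pics/scene0.png')[185:325,255:415]; cv2.imwrite('pics/sc.png',cv2.resize(a,None,fx=4,fy=4,interpolation=cv2.INTER_CUBIC))
E
```

```text
(no output)
```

View pics/tc.png

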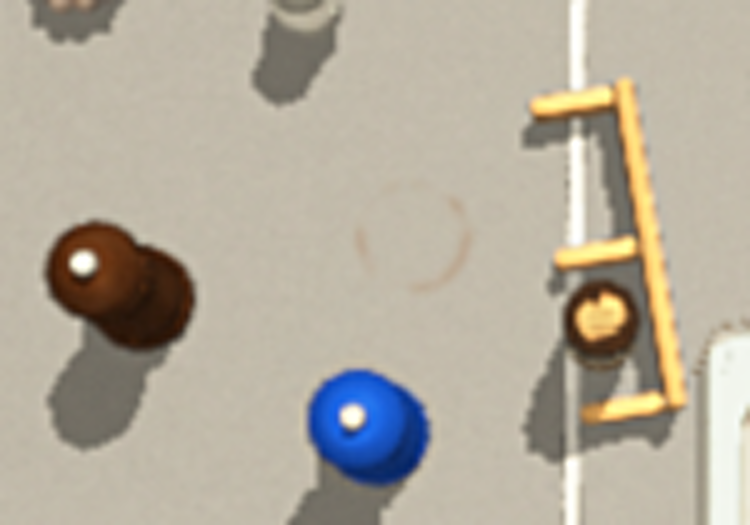

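View pics/sc.png

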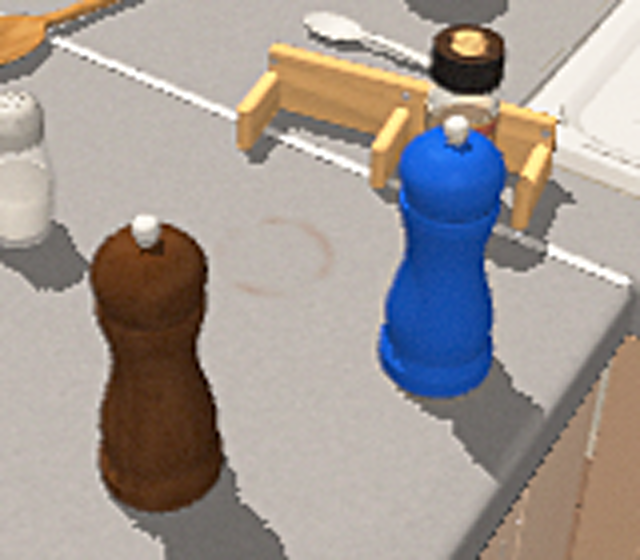

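The crop confirms the choice: the brown mill has a metal ball at crop (83,263) and its foot is centred near (141,298). The far bay is empty, with divider tips at (532,108) and (556,262).

```bash
cat >> h.py <<'E'
def rt(f,u,v,z,o=(200,170),s=5): return ray(f,(u+.5)/s-.5+o[0],(v+.5)/s-.5+o[1],z)
E
python3 - <<'E'
from h import *
from scipy.optimize import least_squares
pc=lambda u,v,o,s:((u+.5)/s-.5+o[0],(v+.5)/s-.5+o[1])
T=lambda u,v:pc(u,v,(200,170),5); S=lambda u,v:pc(u,v,(255,185),4)
obs=[('top0',T(614,83),(.027,.091,.045)),('top0',T(633,78),(.037,.091,.045)),('top0',T(685,402),(.037,-.091,.045)),('top0',T(666,406),(.027,-.091,.045)),
('top0',T(531,107),(-.02,.086,.03)),('top0',T(556,260),(-.02,0,.03)),('top0',T(583,414),(-.02,-.086,.03)),
('scene0',S(271,45),(.037,.091,.045)),('scene0',S(240,118),(-.02,.091,.03)),('scene0',S(372,150),(-.02,.005,.03)),('scene0',S(238,147),(-.02,.091,0)),('scene0',S(372,185),(-.02,.005,0)),('scene0',S(557,121),(.037,-.091,.045))]
def P(p,X): c,s=np.cos(p[2]),np.sin(p[2]); return [p[0]+c*X[0]-s*X[1],p[1]+s*X[0]+c*X[1],X[2]]
f=lambda p:np.concatenate([proj(n,P(p,X))-uv for n,uv,X in obs])
r=least_squares(f,[.4,-.24,-np.pi/2],loss='soft_l1'); print(r.x.round(4),'\n',f(r.x).reshape(-1,2).round(1))
p=r.x; print('bay',np.round(P(p,(0,.043,0)),4))
print('mill ball top',rt('top0',83,263,.146).round(4),'foot',rt('top0',141,298,.008).round(4),'ball scene',ray('scene0',*S(146,230),.146).round(4))
print('foot scene L/R edges',ray('scene0',*S(100,470),.012).round(4),ray('scene0',*S(222,455),.012).round(4),'front',ray('scene0',*S(165,511),0).round(4))
print('blue',rt('top0',351,416,.146).round(4),'jar',rt('top0',601,319,.105).round(4), 'salt',ray('top0',260,165,.085).round(3),'garlic',ray('top0',215,162,.03).round(3))
print('edge',ray('top0',240,276,0).round(3))
E
```

```text
[ 0.4759 -0.2409 -1.3971] 
 [[-0.3 -0.9]
 [-0.5 -0.4]
 [ 0.3  0.5]
 [ 0.4  0.3]
 [-0.2 -0.2]
 [-0.3 -0.4]
 [-0.7 -0. ]
 [ 1.6 -0.9]
 [-0.6 -1.7]
 [ 0.3 -0.3]
 [-0.   1. ]
 [-0.4  1.1]
 [ 2.1 -1.1]]
bay [ 0.5183 -0.2335  0.    ]
mill ball top [0.4525 0.0082 0.146 ] foot [0.4497 0.0088 0.008 ] ball scene [0.454  0.0101 0.146 ]
foot scene L/R edges [0.4678 0.0352 0.012 ] [ 0.427  -0.0035  0.012 ] front [0.4355 0.0292 0.    ]
blue [ 0.3798 -0.1257  0.146 ] jar [ 0.4321 -0.2464  0.105 ] salt [ 0.615 -0.084  0.085] garlic [0.637 0.051 0.03 ]
edge [ 0.323 -0.03   0.   ]
```

```bash
python3 - <<'E'
from h import *
q=quat(1)
arm.move_ptp(tcp(MILL,.16,.035),q)
arm.move_straight(tcp(MILL,.03,.035),.1)
arm.move_straight(tcp(MILL,.014,.035),.03)
s=sensors.get_state(); print(s['clock'],np.round(s['contact_force'],2),s['position'])
im=shot('scene','s1'); it=shot('top','t1')
a=cv2.resize(im['color'][185:345,195:365],None,fx=3.5,fy=3.5,interpolation=cv2.INTER_CUBIC)
cv2.imwrite('pics/s1c.png',a)
print('tip px',(proj('s1',s['position']+Zt*.025)-[195,185])*3.5)
E
```

```text
4.7333 [-0.19 -0.75 -0.19] [0.43807512 0.09107288 0.03444881]
tip px [283.89072864 488.56837   ]
```

View pics/s1c.png

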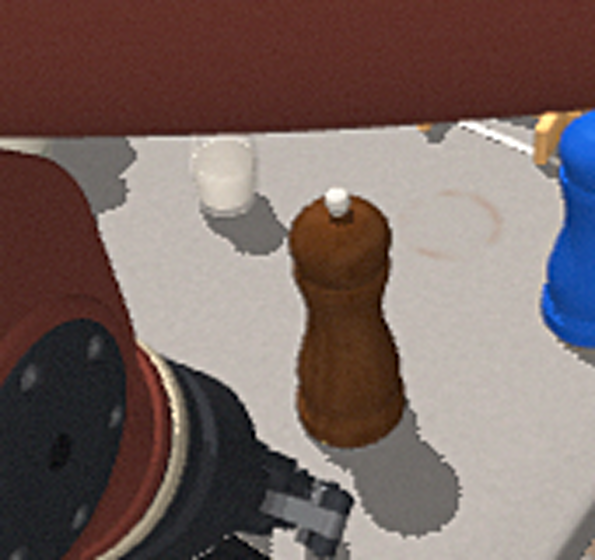

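The mill is standing untouched at crop (350,440), and the fingertips are behind it at about (330,545), with clearance left. I'll start the push.

```bash
python3 - <<'E'
from h import *
u=PRE-MILL; 
arm.move_straight(tcp(MILL,.014,.0),.04)
for k in (.25,.5):
    arm.move_straight(tcp(MILL+k*u,.014),.05); s=sensors.get_state(); print(s['clock'],np.round(s['contact_force'],2))
im=shot('scene','s2'); it=shot('top','t2'); p=s['position']
a=cv2.resize(im['color'][165:325,235:415],None,fx=2.2,fy=2.2,interpolation=cv2.INTER_CUBIC)
b=cv2.resize(it['color'][170:275,200:350],None,fx=2.6,fy=2.6,interpolation=cv2.INTER_CUBIC)
h=min(len(a),len(b)); w=np.zeros((max(len(a),len(b)),a.shape[1]+b.shape[1],3),np.uint8); w[:len(a),:a.shape[1]]=a; w[:len(b),a.shape[1]:]=b
cv2.imwrite('pics/c2.png',w); print(w.shape, 'expected mill',MILL+.5*u)
E
```

```text
6.8667 [-0.63 -0.02 -0.43]
7.875 [ 0.48 -0.31  0.69]
(352, 786, 3) expected mill [ 0.47848703 -0.07285189  0.        ]
```

View pics/c2.png

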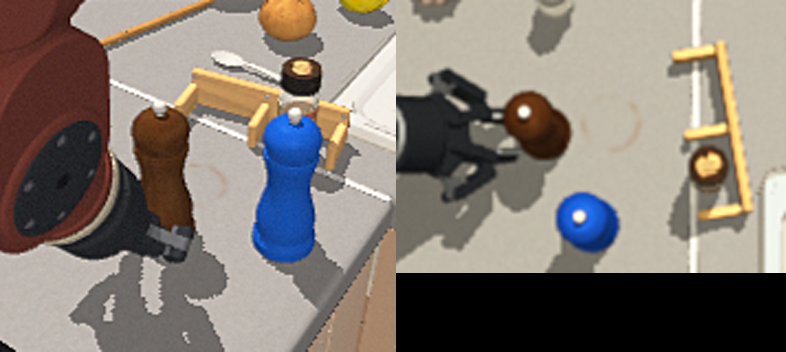

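The mill is upright and sitting in the cradle, with its ball at (524,112) in the top half. The blue mill at (587,222) is clear. I'll locate the ball by code and continue to just before the bay.

```bash
cat >> h.py <<'E'
def ball(f,guess):
    im=cv2.imread(f'pics/{f}.png').astype(int); g=proj(f,[guess[0],guess[1],.146]).round().astype(int); r=9
    p=im[g[1]-r:g[1]+r+1,g[0]-r:g[0]+r+1]; m=np.clip(p.min(2)-110,0,None)*((p.max(2)-p.min(2))<35)
    v,u=np.mgrid[-r:r+1,-r:r+1]; return ray(f,g[0]+(u*m).sum()/m.sum(),g[1]+(v*m).sum()/m.sum(),.146)
def rk(P): d=np.array(P)-BAY; return np.round([d@D,d@N],4)
E
python3 - <<'E'
from h import *
print('t2',rt('t2',128,112,.146,s=2.6).round(4),rk(rt('t2',128,112,.146,s=2.6)),rk(MILL+.5*(PRE-MILL)))
u=PRE-MILL
arm.move_straight(tcp(MILL+u,.014),.05); arm.move_straight(tcp(BAY-.03*D,.014),.05)
s=sensors.get_state(); print(s['clock'],np.round(s['contact_force'],2))
im=shot('scene','s3'); it=shot('top','t3')
a=cv2.resize(im['color'][165:265,295:415],None,fx=3.2,fy=3.2,interpolation=cv2.INTER_CUBIC)
b=cv2.resize(it['color'][175:265,270:350],None,fx=5,fy=5,interpolation=cv2.INTER_CUBIC)
w=np.zeros((max(len(a),len(b)),a.shape[1]+b.shape[1],3),np.uint8); w[:len(a),:a.shape[1]]=a; w[:len(b),a.shape[1]:]=b
cv2.imwrite('pics/c3.png',w); print(a.shape)
E
```

```text
t2 [ 0.4768 -0.0708  0.146 ] [-0.1674 -0.0127] [-0.1651 -0.0115]
10.9917 [ 0.1  -0.49 -0.14]
(320, 384, 3)
```

View pics/c3.png

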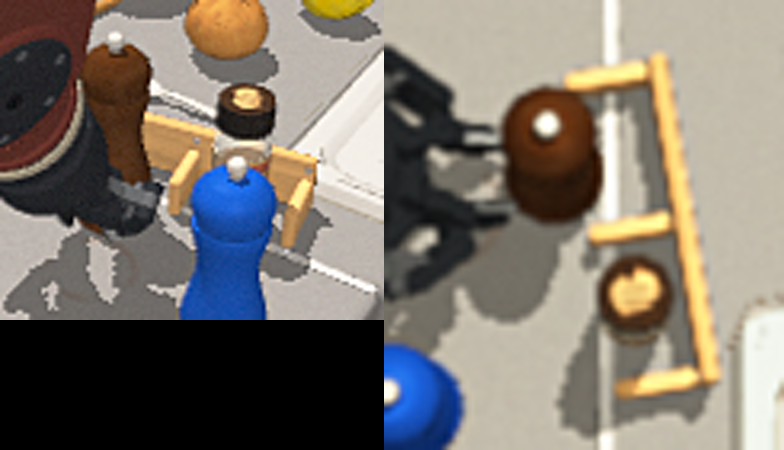

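The mill is at the bay mouth, centred between the dividers. Its ball is at (545,124) in the top half, and the jar is untouched at (635,293).

```bash
python3 - <<'E'
from h import *
b=rt('t3',161,124,.146,o=(270,175)); print(rk(b), rk(ball('t3',b)), rk(ball('t2',rt('t2',128,112,.146,s=2.6))))
off=rk(b)[0]+.030; print('offset',off)
for x in (-.018,-.010,-.006):
    arm.move_straight(tcp(BAY+(x-np.clip(off,-.004,.004))*D,.014),.03); s=sensors.get_state(); print(x,s['clock'],np.round(s['contact_force'],2))
shot('top','t4'); print(rk(ball('t4',BAY-.006*D)))
it=cv2.imread('pics/t4.png'); cv2.imwrite('pics/c4.png',cv2.resize(it[175:265,260:350],None,fx=6.5,fy=6.5,interpolation=cv2.INTER_CUBIC))
E
```

```text
[-0.0337 -0.0005] [-0.0393  0.0126] [-1.697e-01 -1.000e-04]
offset -0.003700000000000002
-0.018 11.7667 [ 0.47  0.11 -0.09]
-0.01 12.1833 [-0.13  0.57  0.19]
-0.006 12.4667 [-0.02 -0.38  0.57]
[-0.0135  0.0094]
```

View pics/c4.png

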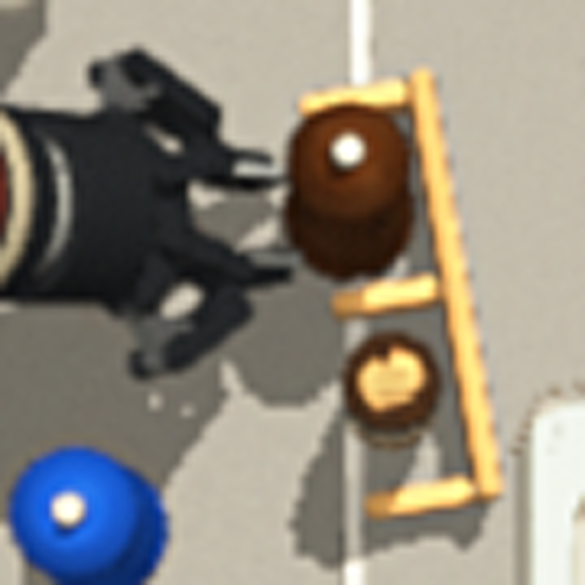

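The mill is in the bay with its ball at (348,151). The foot's right edge at (413,220) is still about 8 mm short of the rail. I'll creep forward while watching the force.

```bash
python3 - <<'E'
from h import *
b=rt('t4',348,151,.146,o=(260,175),s=6.5); f=rt('t4',350,216,.01,o=(260,175),s=6.5); x0=rk(b)[0]; print(rk(b),rk(f))
p0=sensors.get_state()['position']; print('tool x',rk(np.array(p0)+Zt*.025+.034*D))
n=0
gap=-.0035-x0
for k in np.arange(.001,min(gap,.009)+1e-6,.0005):
    arm.move_straight(np.array(p0)+k*D,.015); arm.dwell(.05)
    F=np.mean([sensors.get_state()['contact_force']@(-D) for _ in range(3)]); n=k
    print(round(k,4),round(F,2),end=' | ')
    if F>2.5: break
print(sensors.get_state()['clock'])
shot('top','t5'); it=cv2.imread('pics/t5.png'); cv2.imwrite('pics/c5.png',cv2.resize(it[175:235,290:350],None,fx=9.5,fy=9.5,interpolation=cv2.INTER_CUBIC))
E
```

```text
[-0.0053 -0.001 ] [-0.0058 -0.0046]
tool x [-0.0022 -0.    ]
0.001 0.53 | 0.0015 0.26 | 13.1167
```

View pics/c5.png

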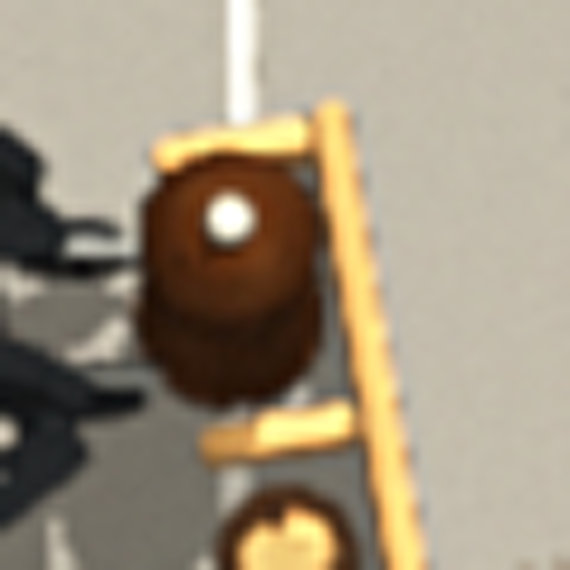

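The ball is now at (230,218) and the foot's edge at (322,300), against the rail face at about (343,300), so 4 to 5 mm remain. I'll continue to light contact.

```bash
python3 - <<'E'
from h import *
p0=np.array(sensors.get_state()['position'])
for k in np.arange(.0005,.0055,.0005):
    arm.move_straight(p0+k*D,.015); arm.dwell(.05)
    F=np.mean([sensors.get_state()['contact_force']@(-D) for _ in range(3)])
    print(round(k,4),round(F,2),end=' | ')
    if F>2.3: break
print(sensors.get_state()['clock'])
shot('top','t6'); it=cv2.imread('pics/t6.png'); cv2.imwrite('pics/c6.png',cv2.resize(it[175:235,290:350],None,fx=9.5,fy=9.5,interpolation=cv2.INTER_CUBIC))
E
```

```text
0.0005 0.89 | 0.001 0.68 | 0.0015 0.9 | 0.002 0.41 | 0.0025 1.05 | 0.003 0.38 | 0.0035 0.2 | 0.004 0.04 | 0.0045 1.5 | 0.005 3.86 | 16.1667
```

View pics/c6.png

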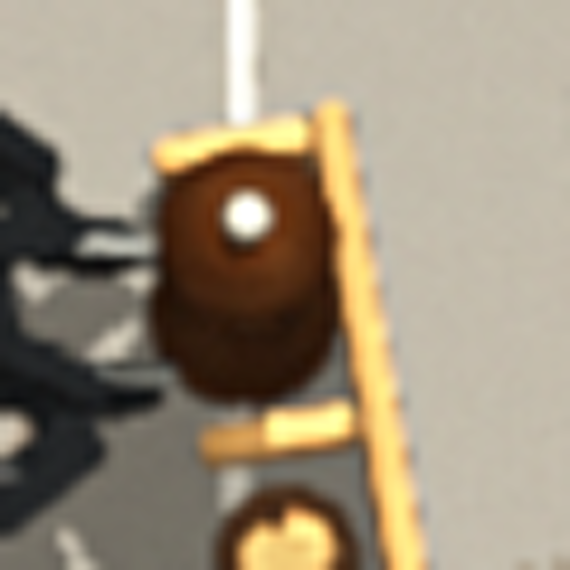

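The mill is upright and touching the rail, with its ball at (247,215) and its foot against the rail at (340,300). The contact force rose to 3.9 N. I'll back straight off and hand in.

```bash
python3 - <<'E'
from h import *
p=np.array(sensors.get_state()['position'])
arm.move_straight(p-.05*D,.05); arm.dwell(.5)
shot('top','t7'); a,b=cv2.imread('pics/t6.png'),cv2.imread('pics/t7.png')
g=proj('t7',[*(BAY-.002*D)[:2],.146]).astype(int); print(g)
# ball shift between the two pictures by template match
T=a[192:203,310:324]; r=cv2.matchTemplate(b[186:209,304:330],T,cv2.TM_CCOEFF_NORMED); print(cv2.minMaxLoc(r)[1::2],'expect (6,6)')
print(sensors.get_state()['clock'],ticket.finish_job())
E
```

```text
[314 197]
(0.9950772523880005, (6, 6)) expect (6,6)
the job is handed in; nothing more can be done
17.9167 None
```

The job is handed in at 17.9 s. The pepper mill stands upright in the empty bay against the back rail and did not move when the fingers backed off. The contact force read about 4 N as it met the rail, and I saw nothing else disturbed in the pictures; no verdict came back.

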